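Prop open the stamp box and take out the round stamp

TASK

Raise the flap of the plywood stamp box until it stands upright, then swing its stay all the way round over the box so that the flap cannot fall shut. With the flap propped, take out the round wooden stamp (not the square block stamp) and stand it upright on its base on the cork mat, wholly on the mat.

Things in the scene. Friction and masses are not known exactly. Their poses are not given: they have to be found in the camera images.
- box: Open plywood box fixed to the table, 150 (x) x 240 (y) x 75 mm high, walls and floor 6 mm. Origin: centre of its underside; x points from front to hinge side, z up. Its flap is hinged on a line parallel to y at x 75, z 79 mm. Its stay turns on a steel post (16 mm square) outside the left wall, pivot at x 45, y 131.5, z 166 mm.
- flap (a joint): Angle of the flap, rad: 0 closed flat on the rim, 1.57 upright, 1.75 its stop. 8 mm plywood board, 0.25 kg, 236 mm wide in y, reaching 153 mm from the hinge line. Slightly stiff hinge: let go below about 1 rad it falls shut, near upright it stands by itself.
- flap_tab (a point): Grip point on the flap's wooden pull tab, 185 mm from the hinge line (box x -110, y 0, z 79 mm when closed). The tab, 16 mm wide in y and 12 mm thick, sticks out 47 mm from the middle of the flap's free edge, in its plane. Pinched across its width from above, it can be followed all the way up with the fingers pointing down; under 3 N.
- stay (a joint): Angle of the stay, rad, counter-clockwise seen from above: 0 pointing from its pivot to the box's -x, beside the flap; 1.57 its stop: set, pointing to the box's -y, over the box in front of the raised flap, which then cannot fall below about 1.3 rad. Flat steel bar 12 mm wide, 8 mm thick. Turns lightly (under 1 N), stays where left; starts folded clear of the flap at -0.5 to 0.
- stay_peg (a point): Grip point on the upright round black peg on the stay, 80 mm from the pivot, 26 mm above the pivot's height. The peg is 14 mm in diameter and 34 mm high, from 4 to 38 mm above the pivot's height; the bar lies below it.
- stamp: Round wooden stamp, loose, about 70 g, in the box under the flap: base 42 mm diameter, 18 mm high; neck 16 mm; round knob 26 mm diameter from 38 to 56 mm up; 60 mm tall. Origin: centre of its underside, z its upright axis. About 30 mm nearer the front than the box's centre and 50 mm left or right of it; the other side holds an unwanted square block stamp, 42 mm wide, 46 mm tall.
- mat: Square cork mat fixed to the table on one side of the box, 140 x 140 x 4 mm. Origin: centre of its underside, x and y along its edges.
Not all that is in view belongs to the job. What is meant by the mat is not red or white, and is the larger of those in its own colour.

How it is judged:
By the outcome, as a careful person would: the job done as asked, in the order asked, and still so for the second after the job is handed in, with the robot touching nothing.
It also fails if it takes over 67 s, if anything falls off the work surface, if the arm or the gripper's body presses on something with over 40 N, if the wrist force passes 120 N, or if a joint passes its speed limit or range.

ROBOT

A 6-joint arm with a two-finger parallel gripper is mounted at the origin on the work surface. World frame = base frame: x ahead of the robot, y to its left, z up, the work surface at z = 0. Lengths are in m, angles in degrees, forces in N, time in s.
With the tool pointing down it reaches from about 0.3 to 0.75 m from the base axis. Payload 8.5 kg.
Tool frame: the origin (TCP) lies midway between the tips of the shut fingers; the grasp point (between the pads) lies 19 mm behind it; z points along the fingers, y is the line along which they close (so a half turn about z gives the same grasp; the last joint's range is limited). The gripper opens to 85 mm and grips with 20 to 120 N. Pads are 22 mm wide; open, the fingers measure 114 mm over their backs; the gripper's body (76 mm by 85 mm) begins 54 mm behind the grasp point. The pads swing forward as they close: fully open they stand 13 mm farther back than shut.
Start: joints at [58.195, 21.807, 74.336, -0, 83.858, -12.336], TCP at [0.183, 0.519, 0.231] pointing down, gripper open.
Joint ranges: [-178.18, 178.18], [-50.72, 133.34], [12.68, 142.11], [-81.47, 261.47], [9.98, 163.14], [-165.26, 165.26]. Speed limits (degrees/s): [136.94, 136.94, 180, 180, 180, 180].

INTERFACE

Orientations are given as a 3x3 rotation matrix whose columns are the frame's x, y, z axes.
In Python, from rig import env, get_image, close_job gives the robot as it stands.
- The arm moves only by the tool step_arm, never from a script. Its argument "targets" is a list of rows, each a list of 2 entries, a list of its own where there are three numbers: the shift along the tool's x, y, z as a fraction of full scale, then the turn, a rotation vector about the tool's x, y, z as a fraction of full scale. In form: [[[x, y, z], [wx, wy, wz]], ...]. A call has 1 to 10 rows; each row is the pose to reach, as a shift and turn from the pose commanded when the call began, along the tool's axes at that moment; what a row does not reach only later rows make up. Full scale, the value 1, is 0.3 m for a shift and 45 degrees for a turn. A row lasts 1/12 s, in which the tool goes at most 41.7 mm and 7.16 degrees, less where a joint would pass 70% of its speed; a pose out of reach is approached as far as the arm can. A call with a number of a shift or a turn outside -1 to 1 is refused whole. A call with a gripper value outside its range is refused whole. "jaw" is the finger opening in mm, from 0 to 85.4, set as the call begins (left out, the last holds). The fingers move at their own pace and stop on an object; "grip_force" is the grip in N (left out, the last holds). Time passes only in rows, so rows that repeat a pose let the fingers close. It gives the time, the measured TCP pose, the force, the opening and the grip force at its end, in the units of the state.
- env.observe(): the state, without advancing time (a new reading comes with each control period).
- get_image(name): name is "scene" or "top" or "wrist"; returns a dict with "img" (420x560x3 uint8, red, green, blue), "z_map" (420x560 float32, m along the optical axis (not along the pixel's ray), 0 where there is no reading), "intrinsics" (3x3 intrinsics, pixels), "rvec" (rotation vector, rad) and "tvec" (3), from world to camera coordinates, as OpenCV has them. Camera axes: x right, y down, z forward; pixel columns grow to the right and rows downward; lengths in m; the calibration is good to about 2 mm. A picture is of the moment at which its call begins.
- close_job(): hands the job in; it is judged then, once.
The state is a dict: "time_s": time; "q": joint angles; "qvel": joint speeds; "joint_efforts": joint torques, N m; "position": TCP position; "tool_rot": TCP orientation; "ft_force": force on the tool from outside, world axes, zero at the start; "wrist_torque": the same for the moment, N m; "grip_width": finger opening in m; "gripper_force": force on a finger pad.
Only numpy, scipy, OpenCV 4.12 (cv2) and the standard library are available. Lean on these libraries where they do the work, as an engineer would, in place of code of your own. Each camera call takes 0.05 s, during which the arm holds its last target. There are 200 camera calls.

## Working session

There is one attempt and no reset: what is moved stays moved. The work goes in short steps, Python scripts to look and compute and a tool call to move; the robot and the scene stay as the last step left them, time stands still between calls to the robot, and variables do not carry over. Pictures are saved under pics/ and viewed, at most 10 in all, crops included, and the job is handed in when it is done.

Besides the shell and the picture viewer there is one more tool, called after "Call:" as a command line: name --argument value ..., lists and objects as JSON in quotes. step_arm: Moves the arm, as the interface text tells. Its arguments: {"type":"object","properties":{"targets":{"type":"array","items":{"type":"array"}},"jaw":{"type":"number"},"grip_force":{"type":"number"}},"required":["targets"]}

```bash
mkdir -p pics; cat > h.py <<'E'
import numpy as np, cv2
from scipy.spatial.transform import Rotation as R
from rig import env, get_image, close_job
def pts(d):
    z=d["z_map"]; K=d["intrinsics"]; v,u=np.mgrid[:z.shape[0],:z.shape[1]]
    c=np.stack([(u-K[0,2])/K[0,0]*z,(v-K[1,2])/K[1,1]*z,z],-1)
    M=cv2.Rodrigues(np.array(d["rvec"],float))[0]
    w=(c-np.array(d["tvec"]).ravel())@M
    w[z==0]=np.nan
    return w
def save(d,n): cv2.imwrite("pics/"+n,cv2.cvtColor(d["img"],cv2.COLOR_RGB2BGR))
E
python3 - <<'E'
from h import *
import pickle
for n in("top","scene"):
    d=get_image(n); save(d,n+"0.png"); pickle.dump(d,open(n+"0.pkl","wb"))
s=env.observe(); print(s)
E
```

```text
{'time_s': 0.1, 'q': array([ 5.81960284e+01,  2.18382952e+01,  7.43799538e+01,  3.42663283e-04,
        8.38565387e+01, -1.23343835e+01]), 'qvel': array([-0.0601792 , -0.04953318, -0.10568374,  0.11503574,  0.02080576,
       -0.02929089]), 'joint_efforts': array([ 4.51784013e-03, -4.49215364e+01, -2.31659013e+01, -4.37182382e-05,
        3.57108824e-03,  4.95522556e-05]), 'position': array([0.18316771, 0.51833038, 0.23076528]), 'tool_rot': array([[-9.42818225e-01,  3.33306636e-01, -6.92960056e-04],
       [ 3.33307235e-01,  9.42817620e-01, -1.10617429e-03],
       [ 2.84639720e-04, -1.27388988e-03, -9.99999148e-01]]), 'ft_force': array([-0.03570303,  0.20910065,  0.21649548]), 'wrist_torque': array([ 0.03060251, -0.01984524, -0.04078187]), 'gripper_force': 0.0, 'grip_width': 0.08503481346256504}
```

View pics/top0.png

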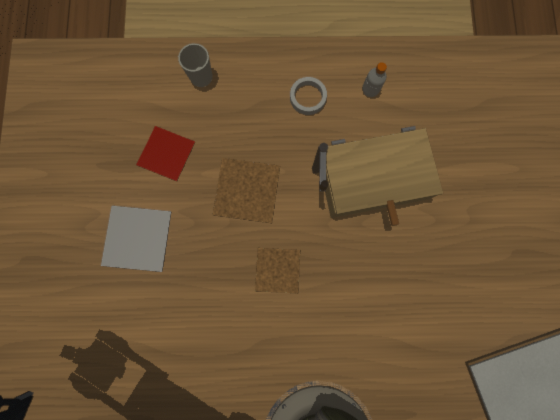

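View pics/scene0.png

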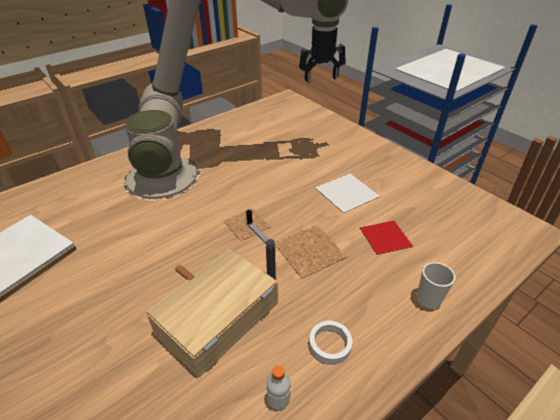

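The top view shows the box around (383,172) with its tab at (393,213), pointing toward the robot. The stay post is at about (322,155). The larger cork mat is at (247,190) and the smaller decoy is at (278,270). Next I measure their poses.

```bash
python3 - <<'E'
from h import *
import pickle
d=pickle.load(open("top0.pkl","rb")); w=pts(d); hsv=cv2.cvtColor(d["img"],cv2.COLOR_RGB2HSV)
def rect(m,name):
    p=w[m][:,:2]; r=cv2.minAreaRect((p*1000).astype(np.float32)); print(name,m.sum(),np.round(r[0],1),np.round(r[1],1),round(r[2],2),"z",np.round(np.nanmedian(w[m][:,2]),4))
    return r
roi=np.zeros(w.shape[:2],bool); roi[120:225,315:450]=1
print('cam',d["intrinsics"][0,0], -cv2.Rodrigues(d["rvec"])[0].T@np.ravel(d["tvec"]))
m=roi&(abs(w[...,2]-.083)<.006)
m2=cv2.morphologyEx(m.astype(np.uint8),cv2.MORPH_OPEN,np.ones((15,15)))>0
rect(m2,"flap")
tab=m&~cv2.dilate(m2.astype(np.uint8),np.ones((3,3))).astype(bool); tab[:205]=0
rect(tab,"tab"); print(np.median(w[tab],0))
st=roi&(w[...,2]>.15); print("stay"); 
ys,xs=np.where(st); 
for lo,hi in((.15,.165),(.165,.178),(.178,.22)):
    k=st&(w[...,2]>lo)&(w[...,2]<hi)
    if k.sum(): print(lo,hi,k.sum()); print(np.round(w[k].mean(0),4),np.round(w[k].min(0),4),np.round(w[k].max(0),4))
    if k.sum()>5: rect(k,"k")
# cork mats: by colour difference & height
mm=np.zeros_like(roi); mm[150:230,205:290]=1
z=w[...,2]; m=mm&(z>.002)&(z<.008)
m=cv2.morphologyEx(m.astype(np.uint8),cv2.MORPH_OPEN,np.ones((7,7)))>0
rect(m,"mat")
print(np.nanmedian(z[300:330,200:240]))
E
```

```text
cam 387.73409340679405 [0.3550778  0.08263665 0.89996454]
flap 6631 [ 572.8 -144.6] [158.2 236.1] 10.21 z 0.0838
tab 190 [ 474.9 -108.1] [130.6  39.3] 87.45 z 0.0846
[ 0.47681607 -0.1590284   0.08462864]
stay
0.15 0.165 14
[ 0.5811 -0.0025  0.1585] [ 0.5096 -0.0146  0.1511] [0.6001 0.0017 0.1646]
k 14 [555.4  -9.4] [90.9 15.6] 4.5 z 0.1601
0.165 0.178 250
[ 0.5662 -0.0051  0.172 ] [ 0.5091 -0.0146  0.1655] [0.6039 0.0033 0.1769]
k 250 [556.5  -5.3] [15.8 94.8] 88.03 z 0.1716
0.178 0.22 69
[ 0.5154 -0.0025  0.1997] [ 0.5089 -0.01    0.1782] [0.6001 0.0035 0.2088]
k 69 [554.1  -8.7] [13.4 91.1] 82.09 z 0.2037
mat 1200 [549.1 161.1] [130.1 145.6] 89.23 z 0.0052
0.0015128361528192321
```

```bash
cat >> h.py <<'E'
def fitrect(p,L,W,x0):
    # p Nx2 (m) inside points; maximise in-rectangle fit with outliers
    from scipy.optimize import minimize
    def f(x):
        c,s=np.cos(x[2]),np.sin(x[2]); q=(p-x[:2])@np.array([[c,-s],[s,c]])
        o=np.maximum(abs(q)-[L/2,W/2],0); return np.minimum((o**2).sum(1),4e-4).sum()*1e4+ 0*x[0]
    return minimize(f,x0,method="Nelder-Mead",options=dict(xatol=1e-5,fatol=1e-6,maxiter=4000,initial_simplex=[x0,[x0[0]+.01,x0[1],x0[2]],[x0[0],x0[1]+.01,x0[2]],[x0[0],x0[1],x0[2]+.05]]))
E
python3 - <<'E'
from h import *
import pickle
d=pickle.load(open("top0.pkl","rb")); w=pts(d)
roi=np.zeros(w.shape[:2],bool); roi[120:225,328:450]=1
m=roi&(abs(w[...,2]-.083)<.006)
m2=cv2.morphologyEx(m.astype(np.uint8),cv2.MORPH_OPEN,np.ones((15,15)))>0
p=w[m2][:,:2]
for L in(.150,.153,.146):
    r=fitrect(p,L,L+.083 if L!=.146 else .229,[.5728,-.1446,.16]); print(L,r.x[:2],np.degrees(r.x[2]),r.fun)
def line(a): 
    a=np.array(a); v=cv2.fitLine((a*1000).astype(np.float32),cv2.DIST_HUBER,0,.01,.01).ravel(); return np.round(v,3),np.degrees(np.arctan2(v[1],v[0]))
# edges: rows per column
cols=range(345,425); fr=[];hi=[]
for c in cols:
    r=np.where(m2[:,c])[0]; fr.append(w[r.max(),c,:2]);hi.append(w[r.min(),c,:2])
print("front",line(fr),"hinge",line(hi))
le=[];ri=[]
for r in range(150,190):
    c=np.where(m2[r])[0]; le.append(w[r,c.min(),:2]); ri.append(w[r,c.max(),:2])
print("l",line(le),"r",line(ri))
# mat by corners and by depth
for u,v in((247,190),(229,158),(280,164),(271,222),(214,214)): print(u,v,np.round(w[v,u],3))
z=w[...,2]
for r in range(150,230,10): print(''.join('.' if not(abs(x-.0045)<.003) else '#' for x in (z[r,200:300:2]-.0)), )
E
```

```text
0.15 [ 0.57332589 -0.14382635] 10.270275969075279 2.664290909722051
0.153 [ 0.57343119 -0.14450064] 10.22569650526326 0.4952946039424651
0.146 [ 0.5731749  -0.14332026] 10.245798534814403 13.340916912518024
front (array([ 2.20000e-01, -9.75000e-01,  4.99358e+02, -1.43840e+02],
      dtype=float32), np.float32(-77.26736)) hinge (array([ 1.76000e-01, -9.84000e-01,  6.47907e+02, -1.47006e+02],
      dtype=float32), np.float32(-79.87791))
l (array([ 9.95000e-01,  9.70000e-02,  5.76283e+02, -3.03350e+01],
      dtype=float32), np.float32(5.547343)) r (array([ 8.82000e-01,  4.72000e-01,  5.76263e+02, -2.44677e+02],
      dtype=float32), np.float32(28.17119))
247 190 [0.548 0.155 0.006]
229 158 [0.628 0.199 0.   ]
280 164 [0.612 0.077 0.   ]
271 222 [0.471 0.099 0.007]
214 214 [0.491 0.232 0.006]
...#.#####.......#.##...###.....#.##.#####...#...#
..#.#..##..#############...###.#....#.##...#####..
.##.#..#..###.####.########.####.######.#..#.###.#
#.###.##.#######.#.##.#.#######.##########.###...#
.###.#..############################.####.#.#..###
#..#.#.##############.#################...##.#.#.#
...##..###############.###.###########....###.#.##
#..#.#.#.#######...#...#..#.########.##...##..#.#.
```

Call:
step_arm --targets '[[[0, 0, 0], [0, 0, -0.66]], [[0, 0, 0], [0, 0, -0.66]], [[0, 0, 0], [0, 0, -0.66]], [[0, 0, 0], [0, 0, -0.66]], [[0, 0, 0], [0, 0, -0.66]], [[0, 0, 0], [0, 0, -0.66]]]' --jaw 50

```text
time_s: 0.6
position: [0.1833, 0.5184, 0.2311]
tool_rot: [[-0.985, -0.175, -0.0], [-0.175, 0.985, -0.001], [0.0, -0.0, -1.0]]
ft_force: [0.3, 0.6, 0.4]
grip_width: 0.0497
gripper_force: 0.0
```

Call:
step_arm --targets '[[[-0.178, -0.801, 0], [0, 0, 0]], [[-0.178, -0.801, 0], [0, 0, 0]], [[-0.178, -0.801, 0], [0, 0, 0]], [[-0.178, -0.801, 0], [0, 0, 0]], [[-0.178, -0.801, 0], [0, 0, 0]], [[-0.178, -0.801, 0], [0, 0, 0]], [[-0.178, -0.801, 0], [0, 0, 0]]]'

```text
time_s: 1.18
position: [0.2804, 0.2872, 0.2314]
tool_rot: [[-0.986, -0.168, 0.001], [-0.168, 0.986, -0.001], [-0.0, -0.002, -1.0]]
ft_force: [0.2, 0.9, 0.3]
grip_width: 0.05
gripper_force: 0.0
```

Call:
step_arm --targets '[[[-0.178, -0.801, 0], [0, 0, 0]], [[-0.178, -0.801, 0], [0, 0, 0]], [[-0.178, -0.801, 0], [0, 0, 0]], [[-0.178, -0.801, 0], [0, 0, 0]], [[-0.178, -0.801, 0], [0, 0, 0]], [[-0.178, -0.801, 0], [0, 0, 0]], [[-0.178, -0.801, 0], [0, 0, 0]]]'

```text
time_s: 1.77
position: [0.3762, 0.0597, 0.2314]
tool_rot: [[-0.986, -0.167, 0.001], [-0.167, 0.986, -0.002], [-0.001, -0.002, -1.0]]
ft_force: [-0.4, 0.3, -0.9]
grip_width: 0.0498
gripper_force: 0.0
```

Call:
step_arm --targets '[[[-0.178, -0.801, 0], [0, 0, 0]], [[-0.178, -0.801, 0], [0, 0, 0]], [[-0.178, -0.801, 0], [0, 0, 0]], [[-0.178, -0.801, 0], [0, 0, 0]], [[-0.178, -0.801, 0], [0, 0, 0]], [[-0.178, -0.801, 0], [0, 0, 0]], [[-0.178, -0.801, 0], [0, 0, 0]]]'

```text
time_s: 2.35
position: [0.471, -0.1675, 0.2305]
tool_rot: [[-0.985, -0.17, 0.0], [-0.17, 0.985, -0.001], [-0.0, -0.001, -1.0]]
ft_force: [-0.5, 0.6, -1.0]
grip_width: 0.0501
gripper_force: 0.0
```

```bash
python3 - <<'E'
from h import *
import pickle
s=env.observe(); print(s["position"],s["time_s"],np.round(s["q"],1))
d=get_image("wrist"); save(d,"w1.png"); pickle.dump(d,open("w1.pkl","wb"))
E
```

```text
[ 0.47099144 -0.16747762  0.23048617] 2.35 [-3.310e+01  1.680e+01  8.220e+01 -1.000e-01  8.100e+01 -1.329e+02]
```

View pics/w1.png

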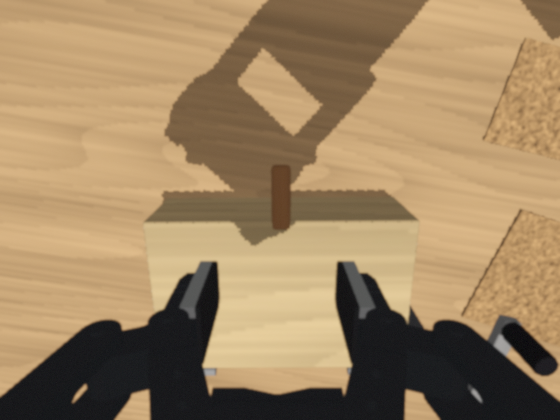

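The wrist view shows the tab upright between (281,165) and (281,228), and the flap front edge around row 221. The fingers are at about 205 and 350, so the tab is nearly centred between them.

```bash
python3 - <<'E'
from h import *
import pickle
d=pickle.load(open("w1.pkl","rb")); w=pts(d); hsv=cv2.cvtColor(d["img"],cv2.COLOR_RGB2HSV)
z=w[...,2]
roi=np.zeros(z.shape,bool); roi[160:235,262:300]=1
t=roi&(abs(z-.085)<.007)&(d["img"][...,0]<120)&(d["img"][...,0].astype(int)-d["img"][...,2]>30)
t=t&(np.arange(420)[:,None]<219)
p=w[t]; r=cv2.minAreaRect((p[:,:2]*1000).astype(np.float32)); print(t.sum(),r,np.median(p[:,2]))
# flap front edge
e=[]
for c in list(range(160,260))+list(range(300,400)):
    k=[v for v in range(205,240) if abs(z[v,c]-.083)<.006]
    if k: e.append(w[min(k),c,:2])
v=cv2.fitLine((np.array(e)*1000).astype(np.float32),cv2.DIST_HUBER,0,.01,.01).ravel(); print(v,np.degrees(np.arctan2(v[1],v[0])))
for r_ in (225,240,250):
    k=[c for c in range(130,440) if abs(z[r_,c]-.083)<.006]; print(r_,w[r_,min(k)],w[r_,max(k)])
E
```

```text
1015 ((474.03485107421875, -164.59579467773438), (44.981468200683594, 15.544918060302734), 9.582159996032715) 0.08545063700746999
[ 1.7784595e-01 -9.8405832e-01  5.0112543e+02 -1.7452567e+02] -79.75568
225 [ 0.5219789  -0.27468049  0.08320692] [ 0.48179292 -0.04477644  0.083765  ]
240 [ 0.53595474 -0.27241249  0.08233284] [ 0.49564197 -0.04213773  0.08294788]
250 [ 0.54463555 -0.27058047  0.08356413] [ 0.50460183 -0.04065402  0.08364788]
```

Call:
step_arm --targets '[[[0, 0, 0], [0, 0, 0]], [[0, 0, 0], [0, 0, 0]]]'

```text
time_s: 2.57
position: [0.4687, -0.1612, 0.2313]
tool_rot: [[-0.984, -0.177, -0.0], [-0.177, 0.984, 0.0], [0.0, 0.001, -1.0]]
ft_force: [-0.5, 0.8, -0.2]
grip_width: 0.0501
gripper_force: 0.0
```

```bash
cat >> h.py <<'E'
B=np.array([[.9842,.1771],[-.1771,.9842]]); B0=np.array([.540,-.2455])
def box(p): p=np.array(p); return np.r_[B@p[:2]-B0,p[2]]
def st():
    s=env.observe(); print("t",s["time_s"],"TCP box",np.round(box(s["position"])*1000,1),"yaw y",round(np.degrees(np.arctan2(s["tool_rot"][1,1],s["tool_rot"][0,1])),2),"z",np.round(s["tool_rot"][:,2],3),"F",np.round(s["ft_force"],1),"w",s["grip_width"]); return s
E
python3 -c "
from h import *
st()"
```

```text
t 2.5667 TCP box [-107.2    3.8  231.3] yaw y 100.21 z [-0.  0. -1.] F [-0.5  0.8 -0.2] w 0.050084847025394404
```

Call:
step_arm --targets '[[[0.01, -0.013, 0.1], [0, 0, 0]], [[0.01, -0.013, 0.2], [0, 0, 0]], [[0.01, -0.013, 0.3], [0, 0, 0]], [[0.01, -0.013, 0.4], [0, 0, 0]], [[0.01, -0.013, 0.48], [0, 0, 0]], [[0.01, -0.013, 0.54], [0, 0, 0]], [[0.01, -0.013, 0.57], [0, 0, 0]], [[0.01, -0.013, 0.57], [0, 0, 0]], [[0.01, -0.013, 0.57], [0, 0, 0]]]'

```text
time_s: 3.32
position: [0.467, -0.1663, 0.0611]
tool_rot: [[-0.984, -0.178, 0.001], [-0.178, 0.984, -0.0], [-0.0, -0.0, -1.0]]
ft_force: [0.8, -1.0, -1.3]
grip_width: 0.05
gripper_force: 0.0
```

Call:
step_arm --targets '[[[0, 0, 0], [0, 0, 0]], [[0, 0, 0], [0, 0, 0]], [[0, 0, 0], [0, 0, 0]], [[0, 0, 0], [0, 0, 0]], [[0, 0, 0], [0, 0, 0]], [[0, 0, 0], [0, 0, 0]], [[0, 0, 0], [0, 0, 0]]]' --jaw 5 --grip_force 20

```text
time_s: 3.9
position: [0.4669, -0.1655, 0.0614]
tool_rot: [[-0.984, -0.177, 0.001], [-0.177, 0.984, 0.002], [-0.001, 0.002, -1.0]]
ft_force: [0.4, 8.6, 8.0]
grip_width: 0.0158
gripper_force: 23.7
```

```bash
python3 - <<'E'
from h import *
s=st(); print(s["gripper_force"])
for a in np.arange(0,1.7,.083):
    print(round(a,3), np.round([-.185*(1-np.cos(a))/.3, -.185*np.sin(a)/.3],3))
E
```

```text
t 3.9 TCP box [-1.098e+02 -1.000e-01  6.140e+01] yaw y 100.21 z [ 0.001  0.002 -1.   ] F [0.4 8.6 8. ] w 0.01581914375018663
23.650769591331482
0.0 [-0. -0.]
0.083 [-0.002 -0.051]
0.166 [-0.008 -0.102]
0.249 [-0.019 -0.152]
0.332 [-0.034 -0.201]
0.415 [-0.052 -0.249]
0.498 [-0.075 -0.295]
0.581 [-0.101 -0.338]
0.664 [-0.131 -0.38 ]
0.747 [-0.164 -0.419]
0.83 [-0.2   -0.455]
0.913 [-0.24  -0.488]
0.996 [-0.281 -0.518]
1.079 [-0.325 -0.544]
1.162 [-0.372 -0.566]
1.245 [-0.419 -0.584]
1.328 [-0.468 -0.599]
1.411 [-0.519 -0.609]
1.494 [-0.569 -0.615]
1.577 [-0.62  -0.617]
1.66 [-0.672 -0.614]
```

Call:
step_arm --targets '[[[-0.002, 0, -0.051], [0, 0, 0]], [[-0.008, 0, -0.102], [0, 0, 0]], [[-0.019, 0, -0.152], [0, 0, 0]], [[-0.034, 0, -0.201], [0, 0, 0]], [[-0.052, 0, -0.249], [0, 0, 0]], [[-0.075, 0, -0.295], [0, 0, 0]], [[-0.101, 0, -0.338], [0, 0, 0]], [[-0.131, 0, -0.38], [0, 0, 0]], [[-0.164, 0, -0.419], [0, 0, 0]], [[-0.2, 0, -0.455], [0, 0, 0]]]'

```text
time_s: 4.73
position: [0.5251, -0.1549, 0.1974]
tool_rot: [[-0.984, -0.178, -0.002], [-0.178, 0.984, 0.002], [0.002, 0.003, -1.0]]
ft_force: [-0.1, 3.5, -4.4]
grip_width: 0.0162
gripper_force: 22.8
```

Call:
step_arm --targets '[[[-0.04, 0, -0.033], [0, 0, 0]], [[-0.081, 0, -0.063], [0, 0, 0]], [[-0.125, 0, -0.089], [0, 0, 0]], [[-0.172, 0, -0.111], [0, 0, 0]], [[-0.219, 0, -0.129], [0, 0, 0]], [[-0.268, 0, -0.144], [0, 0, 0]], [[-0.319, 0, -0.154], [0, 0, 0]], [[-0.369, 0, -0.16], [0, 0, 0]], [[-0.42, 0, -0.162], [0, 0, 0]], [[-0.447, 0, -0.161], [0, 0, 0]]]'

```text
time_s: 5.57
position: [0.6583, -0.1309, 0.2459]
tool_rot: [[-0.984, -0.179, -0.0], [-0.179, 0.984, 0.001], [0.0, 0.001, -1.0]]
ft_force: [-2.6, 4.9, 4.0]
grip_width: 0.0155
gripper_force: 26.3
```

Call:
step_arm --targets '[[[0, 0, 0], [0, 0, 0]], [[0, 0, 0], [0, 0, 0]], [[0, 0, 0], [0, 0, 0]]]'

```text
time_s: 5.82
position: [0.6579, -0.131, 0.246]
tool_rot: [[-0.984, -0.179, 0.001], [-0.179, 0.984, 0.002], [-0.001, 0.001, -1.0]]
ft_force: [-0.2, 5.6, 1.2]
grip_width: 0.0152
gripper_force: 26.1
```

```bash
python3 - <<'E'
from h import *
s=st(); print(s["gripper_force"])
E
```

```text
t 5.8167 TCP box [ 84.3   0.  246. ] yaw y 100.3 z [ 0.001  0.002 -1.   ] F [-0.2  5.6  1.2] w 0.015237237723692619
26.12466663122177
```

Call:
step_arm --targets '[[[0, 0, 0], [0, 0, 0]], [[0, 0, 0], [0, 0, 0]], [[0, 0, 0], [0, 0, 0]], [[0, 0, -0.05], [0, 0, 0]], [[0, 0, -0.1], [0, 0, 0]], [[0, 0, -0.16], [0, 0, 0]], [[0, 0, -0.213], [0, 0, 0]], [[0, 0, -0.213], [0, 0, 0]], [[0, 0, -0.213], [0, 0, 0]]]' --jaw 40

```text
time_s: 6.57
position: [0.6578, -0.1326, 0.3092]
tool_rot: [[-0.984, -0.177, 0.001], [-0.177, 0.984, -0.001], [-0.001, -0.001, -1.0]]
ft_force: [-0.2, -0.4, -0.8]
grip_width: 0.04
gripper_force: 0.0
```

Call:
step_arm --targets '[[[0.074, 0.1, 0], [0, -0.12, 0]], [[0.147, 0.2, 0], [0, -0.24, 0]], [[0.22, 0.3, 0.05], [0, -0.36, 0]], [[0.294, 0.4, 0.12], [0, -0.444, 0]], [[0.34, 0.47, 0.18], [0, -0.444, 0]], [[0.368, 0.505, 0.22], [0, -0.444, 0]], [[0.368, 0.505, 0.22], [0, -0.444, 0]], [[0.368, 0.505, 0.22], [0, -0.444, 0]], [[0.368, 0.505, 0.22], [0, -0.444, 0]]]'

```text
time_s: 7.32
position: [0.5231, -0.0035, 0.2433]
tool_rot: [[-0.925, -0.177, 0.337], [-0.167, 0.984, 0.06], [-0.342, -0.001, -0.94]]
ft_force: [-0.6, -0.0, -0.1]
grip_width: 0.0402
gripper_force: 0.0
```

```bash
python3 - <<'E'
from h import *
import pickle
s=st(); d=get_image("scene"); save(d,"s1.png"); d2=get_image("wrist"); save(d2,"w2.png"); pickle.dump(d2,open("w2.pkl","wb"))
w=pts(d2); z=w[...,2]
k=(z>.198)&(z<.212)&(w[...,0]<.56)&(d2["img"].max(-1)<90)
q=np.array([box(p) for p in w[k]]) if k.any() else []
print(k.sum(), np.median(q,0) if len(q) else 0, np.percentile(q,[5,95],axis=0) if len(q) else 0)
E
```

```text
t 7.3167 TCP box [-25.8 149.4 243.3] yaw y 100.21 z [ 0.337  0.06  -0.94 ] F [-0.6 -0.  -0.1] w 0.04022082077320792
540 [-0.03612078  0.14885227  0.20435065] [[-0.03978882  0.14331805  0.19926314]
 [-0.0294699   0.15396532  0.2053779 ]]
```

View pics/w2.png

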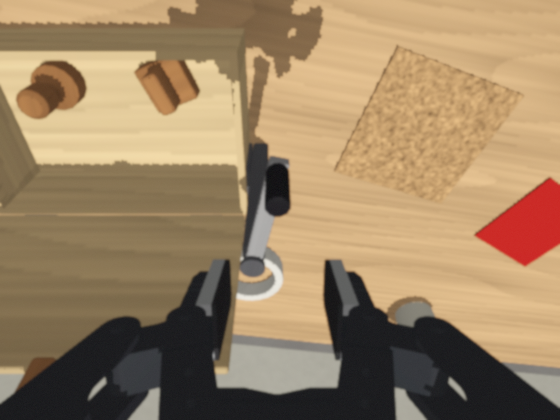

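View pics/s1.png

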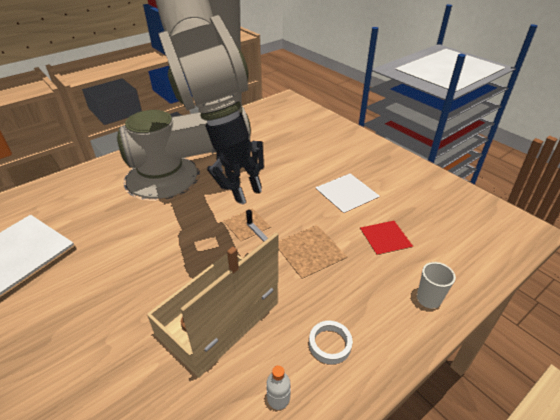

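The wrist view shows the flap open, with the round stamp at (55,88), at the right of the box (box −y). The block is at (167,85), and the peg at (277,190) is centred between the fingers. The scene view confirms the flap stands by itself.

Call:
step_arm --targets '[[[0.02, 0, 0.055], [0, 0, 0]], [[0.04, 0, 0.11], [0, 0, 0]], [[0.06, 0, 0.165], [0, 0, 0]], [[0.074, 0, 0.204], [0, 0, 0]], [[0.074, 0, 0.204], [0, 0, 0]], [[0.074, 0, 0.204], [0, 0, 0]]]'

```text
time_s: 7.92
position: [0.5228, -0.0033, 0.1779]
tool_rot: [[-0.925, -0.177, 0.336], [-0.166, 0.984, 0.061], [-0.341, 0.0, -0.94]]
ft_force: [-0.2, 0.7, -0.1]
grip_width: 0.0403
gripper_force: 0.0
```

Call:
step_arm --targets '[[[0, 0, 0], [0, 0, 0]], [[0, 0, 0], [0, 0, 0]], [[0, 0, 0], [0, 0, 0]], [[0, 0, 0], [0, 0, 0]], [[0, 0, 0], [0, 0, 0]], [[0, 0, 0], [0, 0, 0]]]' --jaw 5 --grip_force 20

```text
time_s: 8.42
position: [0.5228, -0.003, 0.1788]
tool_rot: [[-0.924, -0.177, 0.338], [-0.167, 0.984, 0.06], [-0.344, -0.001, -0.939]]
ft_force: [-1.2, 0.1, 5.8]
grip_width: 0.0128
gripper_force: 21.5
```

```bash
python3 - <<'E'
from h import *
s=st(); b=box(s["position"]); zt=s["tool_rot"][:,2]; g=b-.019*np.r_[B@zt[:2],zt[2]]; print("grasp",g)
s0=-np.arctan2(g[1]-.1315,.045-g[0]); print("s0",s0,np.hypot(g[1]-.1315,.045-g[0]))
for a in np.linspace(s0,1.6,20)[1:]:
    d=.08*np.array([np.cos(s0)-np.cos(a),np.sin(s0)-np.sin(a)])
    print(round(a,2),np.round([-.94*d[0]/.3,d[1]/.3,.342*d[0]/.3],3))
E
```

```text
t 8.4167 TCP box [-26.  149.9 178.8] yaw y 100.22 z [ 0.338  0.06  -0.939] F [-1.2  0.1  5.8] w 0.012782450280980857
grasp [-0.03251179  0.14992874  0.19664092]
s0 -0.23342024022649527 0.07967243045632975
-0.14 [ 0.004 -0.025 -0.002]
-0.04 [ 0.007 -0.051 -0.002]
0.06 [ 0.006 -0.077 -0.002]
0.15 [ 0.004 -0.102 -0.001]
0.25 [-0.001 -0.127  0.   ]
0.35 [-0.008 -0.152  0.003]
0.44 [-0.017 -0.176  0.006]
0.54 [-0.029 -0.198  0.01 ]
0.64 [-0.042 -0.22   0.015]
0.73 [-0.057 -0.24   0.021]
0.83 [-0.074 -0.258  0.027]
0.92 [-0.093 -0.275  0.034]
1.02 [-0.113 -0.289  0.041]
1.12 [-0.134 -0.301  0.049]
1.21 [-0.156 -0.312  0.057]
1.31 [-0.179 -0.319  0.065]
1.41 [-0.203 -0.325  0.074]
1.5 [-0.227 -0.328  0.083]
1.6 [-0.251 -0.328  0.091]
```

Call:
step_arm --targets '[[[0.004, -0.025, -0.002], [0, 0, 0]], [[0.007, -0.051, -0.002], [0, 0, 0]], [[0.006, -0.077, -0.002], [0, 0, 0]], [[0.004, -0.102, -0.001], [0, 0, 0]], [[-0.001, -0.127, 0], [0, 0, 0]], [[-0.008, -0.152, 0.003], [0, 0, 0]], [[-0.017, -0.176, 0.006], [0, 0, 0]], [[-0.029, -0.198, 0.01], [0, 0, 0]], [[-0.042, -0.22, 0.015], [0, 0, 0]], [[-0.057, -0.24, 0.021], [0, 0, 0]]]'

```text
time_s: 9.25
position: [0.5535, -0.071, 0.1779]
tool_rot: [[-0.925, -0.178, 0.336], [-0.167, 0.984, 0.061], [-0.342, 0.0, -0.94]]
ft_force: [-1.5, 1.3, 5.8]
grip_width: 0.0131
gripper_force: 22.0
```

```bash
python3 - <<'E'
from h import *
s=st(); b=box(s["position"]); zt=s["tool_rot"][:,2]; g=b-.019*np.r_[B@zt[:2],zt[2]]; print("grasp",g,np.hypot(g[1]-.1315,.045-g[0]))
E
```

```text
t 9.25 TCP box [ -7.9  77.6 177.9] yaw y 100.23 z [ 0.336  0.061 -0.94 ] F [-1.5  1.3  5.8] w 0.0131423933646942
grasp [-0.01434841  0.07762836  0.19578889] 0.08015227500419295
```

Call:
step_arm --targets '[[[-0.017, -0.018, 0.006], [0, 0, 0]], [[-0.036, -0.035, 0.013], [0, 0, 0]], [[-0.056, -0.049, 0.02], [0, 0, 0]], [[-0.077, -0.061, 0.028], [0, 0, 0]], [[-0.099, -0.072, 0.036], [0, 0, 0]], [[-0.122, -0.079, 0.044], [0, 0, 0]], [[-0.146, -0.085, 0.053], [0, 0, 0]], [[-0.17, -0.088, 0.062], [0, 0, 0]], [[-0.194, -0.088, 0.07], [0, 0, 0]], [[-0.194, -0.088, 0.07], [0, 0, 0]]]'

```text
time_s: 10.08
position: [0.6187, -0.0857, 0.1776]
tool_rot: [[-0.926, -0.178, 0.334], [-0.168, 0.984, 0.06], [-0.339, -0.0, -0.941]]
ft_force: [-6.6, 0.5, 7.5]
grip_width: 0.0134
gripper_force: 22.7
```

Call:
step_arm --targets '[[[0, 0, 0], [0, 0, 0]], [[0, 0, 0], [0, 0, 0]]]'

```text
time_s: 10.25
position: [0.6186, -0.0857, 0.1777]
tool_rot: [[-0.925, -0.178, 0.335], [-0.167, 0.984, 0.06], [-0.341, -0.0, -0.94]]
ft_force: [-3.8, 0.4, 5.0]
grip_width: 0.0127
gripper_force: 22.4
```

```bash
python3 - <<'E'
from h import *
s=st(); b=box(s["position"]); zt=s["tool_rot"][:,2]; g=b-.019*np.r_[B@zt[:2],zt[2]]; print("grasp",g,np.hypot(g[1]-.1315,.045-g[0]))
E
```

```text
t 10.25 TCP box [ 53.6  51.6 177.7] yaw y 100.23 z [ 0.335  0.06  -0.94 ] F [-3.8  0.4  5. ] w 0.01270564567491168
grasp [0.04712896 0.05156757 0.19555714] 0.0799607783364445
```

Call:
step_arm --targets '[[[0, 0, 0], [0, 0, 0]], [[0, 0, 0], [0, 0, 0]], [[0, 0, 0], [0, 0, 0]], [[0, 0, -0.06], [0, 0, 0]], [[0, 0, -0.13], [0, 0, 0]], [[0, 0, -0.22], [0, 0, 0]], [[0, 0, -0.32], [0, 0, 0]], [[0, 0, -0.4], [0, 0, 0]], [[0, 0, -0.4], [0, 0, 0]]]' --jaw 35

```text
time_s: 11.0
position: [0.5786, -0.0935, 0.2959]
tool_rot: [[-0.922, -0.177, 0.344], [-0.168, 0.984, 0.057], [-0.348, -0.005, -0.937]]
ft_force: [-0.4, 0.5, 0.7]
grip_width: 0.035
gripper_force: 0.0
```

Call:
step_arm --targets '[[[0.04, -0.08, 0.01], [0, 0.12, 0]], [[0.08, -0.16, 0.02], [0, 0.24, 0]], [[0.12, -0.24, 0.03], [0, 0.36, 0]], [[0.169, -0.337, 0.045], [0, 0.444, 0]], [[0.169, -0.337, 0.045], [0, 0.444, 0]], [[0.169, -0.337, 0.045], [0, 0.444, 0]], [[0.169, -0.337, 0.045], [0, 0.444, 0]], [[0.169, -0.337, 0.045], [0, 0.444, 0]]]' --jaw 55

```text
time_s: 11.67
position: [0.5539, -0.199, 0.2611]
tool_rot: [[-0.984, -0.178, 0.001], [-0.178, 0.984, 0.0], [-0.001, -0.0, -1.0]]
ft_force: [1.6, -0.1, -0.4]
grip_width: 0.0552
gripper_force: 0.0
```

```bash
python3 - <<'E'
from h import *
import pickle
s=st(); d=get_image("wrist"); save(d,"w3.png"); pickle.dump(d,open("w3.pkl","wb"))
t=get_image("top"); pickle.dump(t,open("top1.pkl","wb"))
w=pts(d); q=w.copy(); q[...,:2]=w[...,:2]@B.T-B0; z=q[...,2]
ins=(abs(q[...,0])<.066)&(abs(q[...,1])<.11)
for lo,hi in((.055,.072),(.045,.055),(.02,.028)):
  for sgn in(-1,1):
    k=ins&(z>lo)&(z<hi)&(q[...,1]*sgn>0)&(q[...,0]<.02)
    if k.sum()>10: print(lo,sgn,k.sum(),np.median(q[k],0),np.percentile(q[k],[2,98],axis=0).round(3).tolist())
E
```

```text
t 11.6667 TCP box [-30.1 -48.4 261.1] yaw y 100.28 z [ 0.001  0.    -1.   ] F [ 1.6 -0.1 -0.4] w 0.055187082996661405
0.055 -1 580 [-0.03098752 -0.05343422  0.06584901] [[-0.042, -0.064, 0.057], [-0.018, -0.042, 0.068]]
0.045 -1 38 [-0.0408972  -0.05268473  0.05049628] [[-0.042, -0.065, 0.046], [-0.033, -0.041, 0.055]]
0.045 1 537 [-0.03403517  0.04718387  0.05246452] [[-0.05, 0.037, 0.047], [-0.017, 0.058, 0.054]]
0.02 -1 413 [-0.03947882 -0.05288336  0.02612809] [[-0.05, -0.073, 0.022], [-0.016, -0.034, 0.028]]
0.02 1 998 [-0.0357768   0.04146692  0.02657474] [[-0.057, 0.024, 0.021], [-0.01, 0.071, 0.028]]
```

View pics/w3.png

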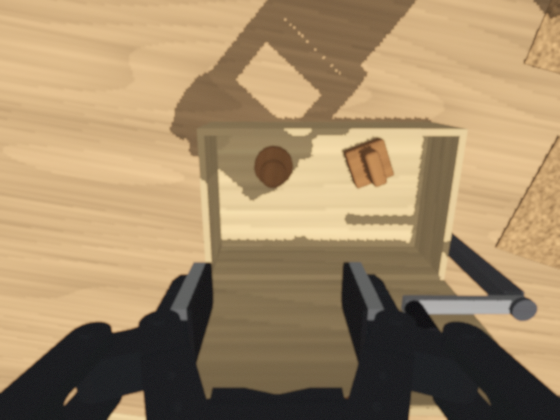

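The stay is set, running across the picture at row 305 from the post to the peg end at about (415,305). The round stamp stands upright at (273,165), at box (−30.5,−53) with its top at 66 mm as expected.

Call:
step_arm --targets '[[[0, -0.015, 0.12], [0, 0, 0]], [[0, -0.015, 0.24], [0, 0, 0]], [[0, -0.015, 0.36], [0, 0, 0]], [[0, -0.015, 0.46], [0, 0, 0]], [[0, -0.015, 0.55], [0, 0, 0]], [[0, -0.015, 0.63], [0, 0, 0]], [[0, -0.015, 0.7], [0, 0, 0]], [[0, -0.015, 0.76], [0, 0, 0]], [[0, -0.015, 0.76], [0, 0, 0]], [[0, -0.015, 0.76], [0, 0, 0]]]'

```text
time_s: 12.6
position: [0.5546, -0.2039, 0.033]
tool_rot: [[-0.984, -0.178, -0.0], [-0.178, 0.984, 0.0], [0.0, 0.0, -1.0]]
ft_force: [-0.2, 0.8, 0.1]
grip_width: 0.0551
gripper_force: 0.0
```

Call:
step_arm --targets '[[[0, 0, 0], [0, 0, 0]], [[0, 0, 0], [0, 0, 0]], [[0, 0, 0], [0, 0, 0]], [[0, 0, 0], [0, 0, 0]], [[0, 0, 0], [0, 0, 0]], [[0, 0, 0], [0, 0, 0]], [[0, 0, 0], [0, 0, 0]]]' --jaw 15 --grip_force 25

```text
time_s: 13.18
position: [0.5553, -0.2045, 0.0341]
tool_rot: [[-0.984, -0.178, 0.002], [-0.178, 0.984, -0.001], [-0.002, -0.002, -1.0]]
ft_force: [-0.1, 1.2, 7.3]
grip_width: 0.0249
gripper_force: 24.6
```

```bash
python3 - <<'E'
from h import *
s=st(); print(s["gripper_force"],s["position"])
import pickle
t=pickle.load(open("top1.pkl","rb")); w=pts(t); z=w[...,2]
# mat: cork texture -> use edges at z 4mm; local texture variance
g=cv2.cvtColor(t["img"],cv2.COLOR_RGB2LAB).astype(np.float32)
roi=np.zeros(z.shape,bool); roi[145:235,200:295]=1
a=g[180:200,237:257].reshape(-1,3); mu=a.mean(0)
L=cv2.blur(g,(5,5)); tab=L[225:240,215:245].reshape(-1,3).mean(0); print(mu,tab)
m=roi&(np.linalg.norm(L-mu,axis=2)<np.linalg.norm(L-tab,axis=2))
n,lab,stt,cen=cv2.connectedComponentsWithStats(cv2.morphologyEx(m.astype(np.uint8),cv2.MORPH_OPEN,np.ones((7,7))))
i=1+np.argmax(stt[1:,4]); p=w[lab==i][:,:2]; print(stt[i],cv2.minAreaRect((p*1000).astype(np.float32)),np.nanmedian(p,0))
E
```

```text
t 13.1833 TCP box [-29.7 -54.2  34.1] yaw y 100.24 z [ 0.002 -0.001 -1.   ] F [-0.1  1.2  7.3] w 0.024937236066733218
24.606507753487676 [ 0.55527526 -0.20454404  0.03414543]
[101.6325 136.145  153.375 ] [109.70808 134.45578 150.79901]
[ 215  158   64   63 3206] ((551.9305419921875, 155.07870483398438), (143.62637329101562, 106.89891052246094), 67.97643280029297) [0.54712257 0.1579362 ]
```

Call:
step_arm --targets '[[[0, 0, -0.03], [0, 0, 0]], [[0, 0, -0.09], [0, 0, 0]], [[0, 0, -0.17], [0, 0, 0]], [[0, 0, -0.25], [0, 0, 0]], [[0, 0, -0.33], [0, 0, 0]], [[0, 0, -0.4], [0, 0, 0]], [[0, 0, -0.43], [0, 0, 0]], [[0, 0, -0.43], [0, 0, 0]]]'

```text
time_s: 13.85
position: [0.5552, -0.2047, 0.1641]
tool_rot: [[-0.984, -0.178, 0.004], [-0.178, 0.984, -0.002], [-0.003, -0.003, -1.0]]
ft_force: [-0.6, -0.9, -1.1]
grip_width: 0.025
gripper_force: 24.9
```

Call:
step_arm --targets '[[[0.06, 0.04, 0], [0, 0, 0]], [[0.12, 0.1, 0], [0, 0, 0]], [[0.167, 0.19, 0], [0, 0, 0]], [[0.167, 0.28, 0], [0, 0, 0]], [[0.167, 0.38, 0], [0, 0, 0]], [[0.167, 0.48, 0], [0, 0, 0]], [[0.167, 0.58, 0], [0, 0, 0]], [[0.167, 0.68, 0], [0, 0, 0]], [[0.167, 0.78, 0], [0, 0, 0]], [[0.167, 0.88, 0], [0, 0, 0]]]'

```text
time_s: 14.68
position: [0.4572, 0.048, 0.1605]
tool_rot: [[-0.984, -0.177, -0.002], [-0.177, 0.984, 0.0], [0.002, 0.001, -1.0]]
ft_force: [1.3, 0.1, -0.6]
grip_width: 0.0248
gripper_force: 24.9
```

Call:
step_arm --targets '[[[-0.02, 0.1, 0], [0, 0, 0]], [[-0.08, 0.2, 0], [0, 0, 0]], [[-0.16, 0.27, 0], [0, 0, 0]], [[-0.24, 0.307, 0], [0, 0, 0]], [[-0.31, 0.307, 0], [0, 0, 0]], [[-0.36, 0.307, 0], [0, 0, 0]], [[-0.36, 0.307, 0], [0, 0, 0]], [[-0.36, 0.307, 0], [0, 0, 0]], [[-0.36, 0.307, 0], [0, 0, 0]]]'

```text
time_s: 15.43
position: [0.5472, 0.1562, 0.1608]
tool_rot: [[-0.984, -0.177, -0.002], [-0.177, 0.984, -0.0], [0.002, 0.0, -1.0]]
ft_force: [1.1, 0.3, -0.1]
grip_width: 0.0249
gripper_force: 24.9
```

```bash
python3 - <<'E'
from h import *
s=st(); print(s["gripper_force"],s["position"])
import pickle
d=get_image("wrist"); t=get_image("scene"); 
a=np.hstack([d["img"],t["img"][100:]if 0 else t["img"]]); a=cv2.resize(a,(800,300)); cv2.imwrite("pics/c1.png",a[...,::-1])
E
```

```text
t 15.4333 TCP box [ 26.2 302.3 160.8] yaw y 100.22 z [-0.002 -0.    -1.   ] F [ 1.1  0.3 -0.1] w 0.024935270363556965
24.879995508526918 [0.54721924 0.1561829  0.16083942]
```

View pics/c1.png

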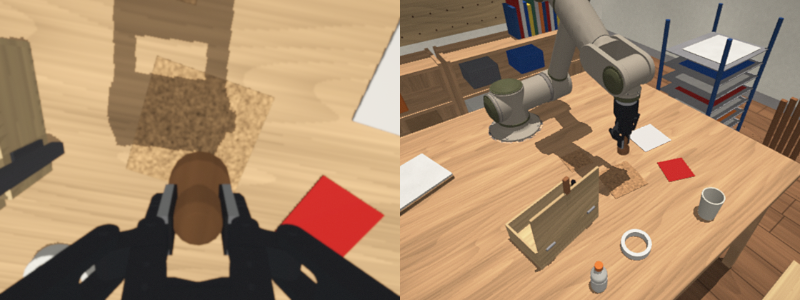

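The stamp is held upright above the larger cork mat, and the flap and stay remain propped. Now I lower it.

Call:
step_arm --targets '[[[0, 0, 0.08], [0, 0, 0]], [[0, 0, 0.17], [0, 0, 0]], [[0, 0, 0.26], [0, 0, 0]], [[0, 0, 0.33], [0, 0, 0]], [[0, 0, 0.38], [0, 0, 0]], [[0, 0, 0.405], [0, 0, 0]], [[0, 0, 0.417], [0, 0, 0]], [[0, 0, 0.422], [0, 0, 0]], [[0, 0, 0.422], [0, 0, 0]], [[0, 0, 0.422], [0, 0, 0]]]'

```text
time_s: 16.37
position: [0.5488, 0.1564, 0.0361]
tool_rot: [[-0.984, -0.178, 0.002], [-0.178, 0.984, 0.0], [-0.002, -0.0, -1.0]]
ft_force: [-0.4, -0.2, -0.6]
grip_width: 0.0249
gripper_force: 24.9
```

Call:
step_arm --targets '[[[0, 0, 0.003], [0, 0, 0]], [[0, 0, 0.003], [0, 0, 0]], [[0, 0, 0.003], [0, 0, 0]]]'

```text
time_s: 16.62
position: [0.5484, 0.1564, 0.0346]
tool_rot: [[-0.984, -0.178, 0.001], [-0.178, 0.984, 0.0], [-0.001, -0.0, -1.0]]
ft_force: [-0.3, 0.3, -0.3]
grip_width: 0.025
gripper_force: 24.9
```

Call:
step_arm --targets '[[[0, 0, 0.003], [0, 0, 0]], [[0, 0, 0.003], [0, 0, 0]], [[0, 0, 0.003], [0, 0, 0]]]'

```text
time_s: 16.87
position: [0.5483, 0.1564, 0.0333]
tool_rot: [[-0.984, -0.178, -0.0], [-0.178, 0.984, -0.0], [0.0, 0.0, -1.0]]
ft_force: [-0.2, 0.6, -0.9]
grip_width: 0.025
gripper_force: 24.9
```

Call:
step_arm --targets '[[[0, 0, 0.003], [0, 0, 0]], [[0, 0, 0.003], [0, 0, 0]], [[0, 0, 0.003], [0, 0, 0]]]'

```text
time_s: 17.12
position: [0.5483, 0.1564, 0.0324]
tool_rot: [[-0.984, -0.178, -0.0], [-0.178, 0.984, -0.0], [0.0, -0.0, -1.0]]
ft_force: [-0.1, 1.1, -0.2]
grip_width: 0.0247
gripper_force: 24.9
```

Call:
step_arm --targets '[[[0, 0, 0.003], [0, 0, 0]], [[0, 0, 0.003], [0, 0, 0]], [[0, 0, 0.003], [0, 0, 0]]]'

```text
time_s: 17.37
position: [0.5486, 0.1566, 0.0322]
tool_rot: [[-0.984, -0.178, 0.001], [-0.178, 0.984, 0.0], [-0.001, 0.0, -1.0]]
ft_force: [-1.6, 0.5, 5.3]
grip_width: 0.0251
gripper_force: 25.1
```

There is contact at TCP z = 32 mm, as expected. Next I release and back off straight up.

Call:
step_arm --targets '[[[0, 0, 0], [0, 0, 0]], [[0, 0, 0], [0, 0, 0]], [[0, 0, 0], [0, 0, 0]], [[0, 0, 0], [0, 0, 0]], [[0, 0, -0.03], [0, 0, 0]], [[0, 0, -0.08], [0, 0, 0]], [[0, 0, -0.15], [0, 0, 0]], [[0, 0, -0.25], [0, 0, 0]], [[0, 0, -0.35], [0, 0, 0]], [[0, 0, -0.45], [0, 0, 0]]]' --jaw 60

```text
time_s: 18.2
position: [0.548, 0.1564, 0.1686]
tool_rot: [[-0.984, -0.178, 0.0], [-0.178, 0.984, -0.0], [-0.0, -0.0, -1.0]]
ft_force: [-0.0, -0.2, -0.0]
grip_width: 0.0604
gripper_force: 0.0
```

Call:
step_arm --targets '[[[0.1, 0, -0.1], [0, 0, 0]], [[0.2, 0, -0.15], [0, 0, 0]], [[0.3, 0, -0.15], [0, 0, 0]], [[0.4, 0, -0.15], [0, 0, 0]], [[0.5, 0, -0.15], [0, 0, 0]], [[0.5, 0, -0.15], [0, 0, 0]], [[0.5, 0, -0.15], [0, 0, 0]]]'

```text
time_s: 18.78
position: [0.4, 0.1297, 0.2126]
tool_rot: [[-0.984, -0.177, 0.002], [-0.177, 0.984, 0.0], [-0.002, -0.0, -1.0]]
ft_force: [-0.1, -0.3, 0.5]
grip_width: 0.06
gripper_force: 0.0
```

```bash
python3 - <<'E'
from h import *
s=st()
d=get_image("top"); t=get_image("scene"); 
cv2.imwrite("pics/c2.png",cv2.resize(np.hstack([d["img"][100:310,160:440],t["img"][190:400,140:420]]),(800,300))[...,::-1])
w=pts(d); q=w.copy(); q[...,:2]=w[...,:2]@B.T-B0; z=q[...,2]
r=np.hypot(w[...,0]-.5486,w[...,1]-.1566)
k=(r<.05)&(z>.045)&(z<.09); print("stamp top",k.sum(),np.median(w[k],0) if k.any() else 0)
k=(q[...,0]>.03)&(q[...,0]<.14)&(abs(q[...,1])<.11)&(z>.19)&(z<.235); print("flap edge",k.sum(),np.percentile(q[k],[5,50,95],axis=0).round(3).tolist() if k.any() else 0)
k=(q[...,0]>-.06)&(q[...,0]<.068)&(q[...,1]>.02)&(q[...,1]<.15)&(z>.155)&(z<.178); p=q[k][:,:2]
v=cv2.fitLine((p*1000).astype(np.float32),cv2.DIST_HUBER,0,.01,.01).ravel(); print("stay",k.sum(),v)
E
```

```text
t 18.7833 TCP box [-123.4  302.3  212.6] yaw y 100.22 z [ 0.002  0.    -1.   ] F [-0.1 -0.3  0.5] w 0.06000439994711523
stamp top 118 [0.54574263 0.1589951  0.06384755]
flap edge 1388 [[0.072, -0.099, 0.193], [0.073, 0.01, 0.22], [0.079, 0.099, 0.234]]
stay 332 [6.1352621e-03 9.9998116e-01 4.3434959e+01 1.0107070e+02]
```

View pics/c2.png

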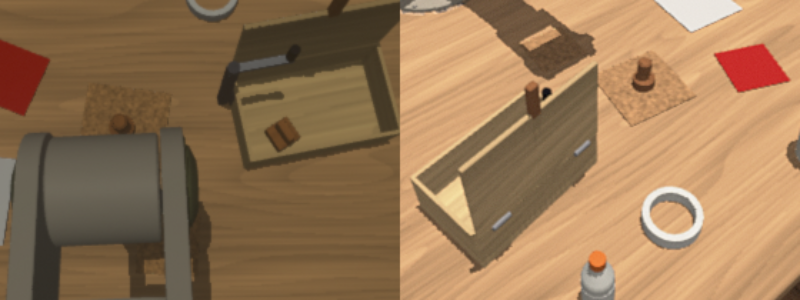

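The stamp stands at (645,75) in the right half of the picture, upright and well inside the large cork mat. Its top is at 64 mm, which matches 60 + 4. The flap is upright, the stay lies parallel to box y at its stop, the block is still in the box and the robot is clear.

```bash
python3 -c "
from h import *
print(close_job())"
```

```text
the job is handed in; nothing more can be done
None
```

I handed the job in at about 19 s: the flap is upright with its stay set across the box, and the round stamp stands on its base well inside the larger cork mat; no verdict came back.

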